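# Switch the load selector to the large resistor

### The job

Push the load selector's arm round with a fingertip until it points straight at the middle of the largest of the four upright resistors, then press the push button on the small box fully in and let it come back out, leaving the arm pointing there. Only push: do not pinch the arm, do not press the button before the arm is set, and leave the resistors and the things lying around untouched.

Things in the scene. Friction and masses are not known exactly. Their poses are not given: they have to be found in the camera images.
- unit: grey enclosure fixed to the bench, top face 50 mm up. Origin at bench level under the arm's pivot; it reaches 60 mm to its -x side, 160 mm to +x, 155 mm to either y side. Black collar at the pivot: radius 26 mm, 8 mm tall. The resistors stand 135 mm from the pivot at -1.30, -0.58, +0.58, +1.30 rad from the unit's x axis (counter-clockwise from above), in any order
- selector (a joint): angle (rad) of the selector arm on its upright pivot: 0 when it points along the unit's +x axis, growing counter-clockwise from above, range -1.65 to 1.65; starts within 0.2 of 0. Stiff friction (about 0.2 N m, so about 3 N at 70 mm from the pivot): it stays where it is left and does not coast. It passes in front of every resistor freely
- selector_hub (a point): point on the pivot axis, at mid-height of the arm, 72 mm above the bench; its x axis runs along the arm towards the tip, z up. The hub is a black cylinder of 18 mm radius, top 88 mm above the bench
- selector_tip (a point): middle of the arm's end face, 105 mm from the pivot axis, 72 mm above the bench. The arm is a brass bar 6 mm wide (64 to 84 mm above the bench) between two black side strips (64 to 80 mm up, 20 to 98 mm from the pivot); 18 mm wide altogether. A finger fits beside it: there are 14 mm of air between the arm's underside and the enclosure's top
- resistor_large: the largest resistor: green tube with steel ends, 38 mm diameter (42 mm foot flange), 60 mm tall, top 110 mm above the bench; origin at the centre of its foot, 50 mm above the bench; fixed; not to be touched. The arm must point at its axis
- resistor_a: slim green tube resistor standing in the unit, 22 mm diameter (26 mm foot flange), 40 mm tall; origin at the centre of its foot, 50 mm above the bench; fixed; not to be touched
- resistor_b: slim green tube resistor standing in the unit, 22 mm diameter (26 mm foot flange), 40 mm tall; origin at the centre of its foot, 50 mm above the bench; fixed; not to be touched
- resistor_c: slim green tube resistor standing in the unit, 22 mm diameter (26 mm foot flange), 40 mm tall; origin at the centre of its foot, 50 mm above the bench; fixed; not to be touched
- button_box: small grey box, 80 x 80 x 40 mm, fixed to the bench to the left or right of the unit, with a round push button in the middle of its top; origin at the centre of its underside
- connect (a joint): travel (m) of the push button: 0 out, 0.006 fully in; sprung, about 5 N fully in, comes back by itself
- connect_top (a point): centre of the push button's top face, 62 mm above the bench when out; button of 16 mm radius, pressed straight down
- meter: loose hand-held meter, 150 x 75 x 34 mm (42 mm at its dial), lying flat on the other side of the unit from the button box; origin at the centre of its underside; leave alone
- jar: loose jar, 54 mm diameter, 70 mm tall, standing beyond the unit, to the robot's left; origin at the centre of its foot; leave alone
- driver: loose screwdriver about 200 mm long and 30 mm thick at most, lying across, beyond the unit to the right; origin near its middle; leave alone
Not all that is in view belongs to the job. Leave any orange look-alike of the button_box alone.

How it is judged (in metres and radians):
On the way, in this order (a step that is already met when the one before it is completed fails the run):
1. the arm points at the large resistor and stands still (y of resistor_large in the frame of selector_hub between -0.012 and 0.012 m and x of resistor_large in the frame of selector_hub above 0.05 m and velocity of joint selector between -0.05 and 0.05 rad/s), for 0.2 s.
2. the button is pressed fully in (y of resistor_large in the frame of selector_hub between -0.012 and 0.012 m and x of resistor_large in the frame of selector_hub above 0.05 m and value of joint connect above 0.0045 m), for 0.05 s.
At the end, for the whole second after the job is handed in: The line along the arm passes within 12 mm of the large resistor's axis, on the tip side, the arm is still (under 0.05 rad/s), and the button, having been pressed in by at least 4.5 mm after the arm was set, is out again (under 1.5 mm) (all of step 1 and value of joint connect below 0.0015 m); the robot touches nothing.
It fails at once if the button is pressed (over 3 mm) while the arm does not point within 12 mm of the large resistor's axis (value of joint connect above 0.003 m and not (y of resistor_large in the frame of selector_hub between -0.012 and 0.012 m and x of resistor_large in the frame of selector_hub above 0.05 m)).
It fails at once if the arm is pinched: fingers press on both its side strips at once (over 1.5 N each) (contact force between the fingers and selector_c2 above 1.5 N and contact force between the fingers and selector_c3 above 1.5 N).
It fails at once if a resistor is touched by the robot with more than 3 N (contact force between any of the fingers, the arm and resistor_large above 3 N or contact force between any of the fingers, the arm and resistor_a above 3 N or contact force between any of the fingers, the arm and resistor_b above 3 N or contact force between any of the fingers, the arm and resistor_c above 3 N).
It fails at once if the meter, jar or screwdriver is moved by more than 20 mm (distance of any of meter, jar, driver from where it was at the start of the episode above 0.02 m).
It also fails if it takes over 58 s, if anything falls off the work surface, if the arm or the gripper's body presses on something with over 40 N, if the wrist force passes 120 N, or if a joint passes its speed limit or range.

### The arm

A 6-joint arm with a two-finger parallel gripper is mounted at the origin on the work surface. World frame = base frame: x ahead of the robot, y to its left, z up, the work surface at z = 0. Lengths are in m, angles in degrees, forces in N, time in s.
With the tool pointing down it reaches from about 0.325 to 0.775 m from the base axis. Payload 5.5 kg.
Tool frame: the origin (TCP) lies at the centre of the arm's flange, where the gripper is bolted on; the fingertips stand 182 mm ahead of it and the grasp point (between the pads) lies 163 mm ahead of it; z points along the fingers, y is the line along which they close (so a half turn about z gives the same grasp; the last joint's range is limited). The gripper opens to 88 mm and grips with 3 to 60 N. Pads are 20 mm wide; open, the fingers measure 115 mm over their backs; the gripper's body (75 mm by 178 mm) begins 61 mm behind the grasp point.
Start: joints at [-79.051, 5.22, 70.514, -0, 104.267, -3.249], TCP at [0.147, -0.582, 0.405] pointing down, gripper open.
Joint ranges: [-164.24, 164.24], [-49.07, 125.15], [9.68, 141.18], [-86.29, 266.29], [3.28, 154.24], [-151.56, 151.56]. Speed limits (degrees/s): [147.25, 147.25, 172.46, 180, 180, 180].

### API

Orientations are given as [roll, pitch, yaw] about the fixed x, y, z axes, in that order (R = Rz(yaw) Ry(pitch) Rx(roll)).
In Python, from station import r gives the robot as it stands. The module is installed in compiled form; this text tells all that it offers. Calls block until the motion is done:
- r.reach(position, orientation): joint-space move of the TCP to a pose.
- r.servo_line(position, rotation=None, speed=0.15): straight line of the TCP; rotation=None keeps the orientation; speed is the mean speed in m/s.
- r.move_joints(angles): joint-space move.
- r.let_go() and r.grab(squeeze=None): open the fingers fully, or close them until they stop; squeeze is the grip in N (None keeps the last).
- r.wait(seconds).
- r.inverse_kinematics(position, orientation): joint angles nearest the present ones, or None.
- r.sense(): the state.
- r.snapshot(name): name is "scene" or "top"; returns a dict with "frame" (400x640x3 uint8, red, green, blue), "fx", "fy", "cx", "cy" (pixels), "R" (3x3) and "t" (3): a world point X has camera coordinates R X + t. Camera axes: x right, y down, z forward; pixel columns grow to the right and rows downward; lengths in m; the calibration is good to about 2 mm. A picture is of the moment at which its call begins. There is no depth.
A pose or a line that the arm cannot do raises r.IKError and nothing moves.
- r.hand_in(): hands the job in; it is judged then, once.
The state is a dict: "clock": time; "joints": joint angles; "joint_vel": joint speeds; "joint_torque": joint torques, N m; "tcp_pos": TCP position; "orientation": TCP orientation; "contact_force": force on the tool from outside, world axes, zero at the start; "torque": the same for the moment, N m; "opening": finger opening in m; "gripper_force": force on a finger pad.
Only numpy, scipy, OpenCV 4.12 (cv2) and the standard library are available. Lean on these libraries where they do the work, as an engineer would, in place of code of your own. Each camera call takes 0.05 s, during which the arm holds its last target. There are 200 camera calls.

## Working session

There is one attempt and no reset: what is moved stays moved. The work goes in short steps, each a Python script; the robot and the scene stay as the last script left them, time stands still between calls to the robot, and variables do not carry over. Pictures are saved under pics/ and viewed, at most 10 in all, crops included, and the job is handed in when it is done.

```bash
mkdir -p pics; python3 - <<'E'
from station import r
import cv2, numpy as np
for n in ("scene","top"):
    s=r.snapshot(n); cv2.imwrite(f"pics/{n}0.png",s["frame"][:,:,::-1])
    np.savez(f"{n}0.npz",**s)
    R=s["R"];print(n,s["fx"],s["cx"],s["cy"],"cam",(-np.array(R).T@s["t"]).round(3),np.array(R).round(2).tolist())
print(r.sense())
E
```

```text
scene 511.0347382759855 323.9971803678946 195.65902489035005 cam [ 1.389 -0.055  1.083] [[0.09, 1.0, 0.02], [0.75, -0.05, -0.66], [-0.66, 0.07, -0.75]]
top 415.53234245503893 321.3359593491127 200.0689711564216 cam [0.425 0.042 1.274] [[0.02, -1.0, -0.02], [-1.0, -0.02, -0.08], [0.08, 0.02, -1.0]]
{'clock': 0.1, 'joints': array([-7.90500044e+01,  5.25923366e+00,  7.05737611e+01, -2.03933337e-03,
        1.04267929e+02, -3.24894219e+00]), 'joint_vel': array([ 0.0313183 , -0.17083473, -0.11729202, -0.00589988,  0.07408119,
        0.00541282]), 'joint_torque': array([ 3.76229276e-03, -4.47857916e+01, -4.07568455e+01,  7.01205991e-02,
        2.84634536e-02, -1.09475616e-04]), 'tcp_pos': array([ 0.14717354, -0.58172406,  0.40362711]), 'orientation': array([-1.79899127e+02, -3.74564450e-03,  1.41984337e+01]), 'contact_force': array([ 0.28687872, -0.37779884, -0.1247533 ]), 'torque': array([-0.04936657,  0.08560696, -0.02632219]), 'gripper_force': 0.0, 'opening': 0.08779709410586976}
```

View pics/scene0.png

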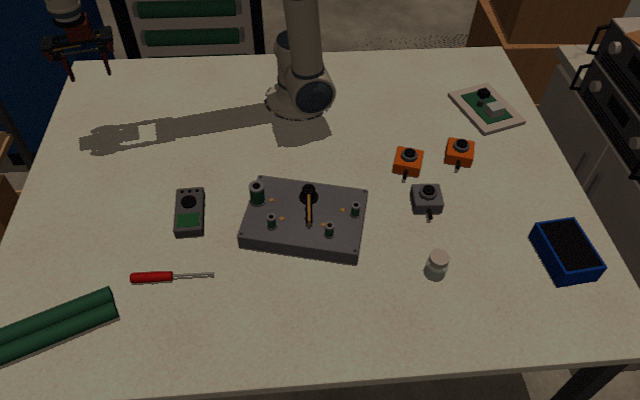

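View pics/top0.png

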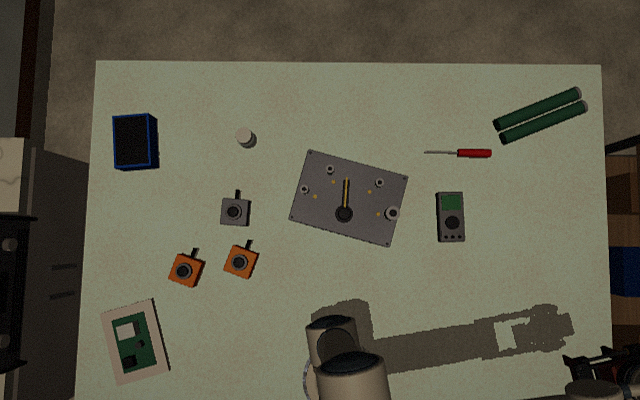

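The scene view shows the big resistor at (257,192), the arm at (308,205), the grey button box at (428,197) and the orange decoys at (408,160) and (460,150). In the top view the hub is at (344,214), the arm tip at (345,178), the big resistor at (392,213) and the button at (235,211). I'll view both areas enlarged.

```bash
python3 - <<'E'
import cv2
a=cv2.imread("pics/top0.png")[140:260,210:420]; b=cv2.imread("pics/scene0.png")[165:275,235:450]
a=cv2.resize(a,(798,300*798//525//1),interpolation=cv2.INTER_CUBIC) if 0 else cv2.resize(a,None,fx=3.7,fy=3.7,interpolation=cv2.INTER_CUBIC)
b=cv2.resize(b,None,fx=3.7,fy=3.7,interpolation=cv2.INTER_CUBIC)
cv2.imwrite("pics/topz.png",cv2.convertScaleAbs(a,alpha=1.6)); cv2.imwrite("pics/scenez.png",cv2.convertScaleAbs(b,alpha=1.6))
E
```

```text
(no output)
```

View pics/topz.png

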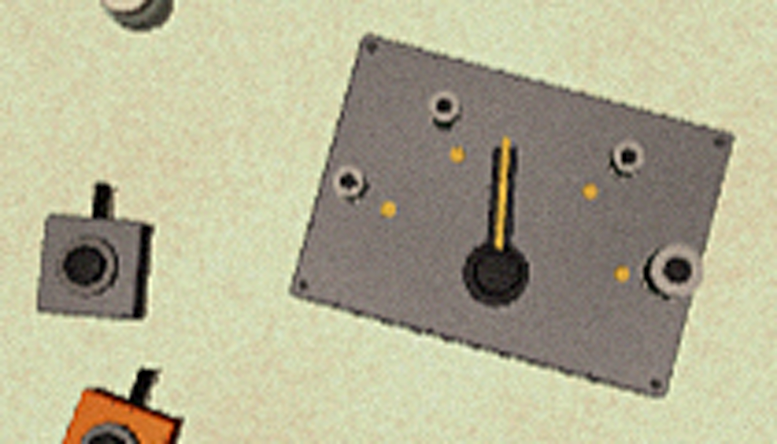

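View pics/scenez.png

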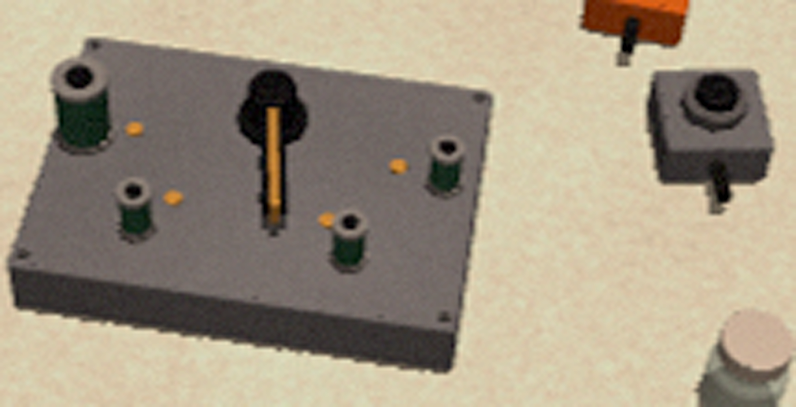

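The top crop shows the plate corners, hub (496,272), brass bar tip (506,138), large resistor hole (677,271) and button (85,265). The oblique crop shows the large resistor hole at (79,76), hub top (272,87) and button (716,92). Next I triangulate, and fit the plate rectangle.

```bash
cat > h.py <<'E'
import cv2, numpy as np
def load(n): return dict(np.load(n+"0.npz"))
def ray(s,uv):
    R,t=s["R"],s["t"]; d=R.T@np.array([(uv[0]-s["cx"])/s["fx"],(uv[1]-s["cy"])/s["fy"],1.]); return -R.T@t,d/np.linalg.norm(d)
def plane(s,uv,z): o,d=ray(s,uv); return o+d*(z-o[2])/d[2]
def tri(a,ua,b,ub):
    o1,d1=ray(a,ua);o2,d2=ray(b,ub); k=np.linalg.lstsq(np.c_[d1,-d2],o2-o1,rcond=None)[0]
    p,q=o1+k[0]*d1,o2+k[1]*d2; return (p+q)/2,np.linalg.norm(p-q)
def blob(s,uv,thr=45,w=9):
    "centroid of the dark blob round uv"
    g=s["frame"].max(2); u,v=map(int,map(round,uv)); m=np.zeros(g.shape,np.uint8)
    m[v-w:v+w+1,u-w:u+w+1]=g[v-w:v+w+1,u-w:u+w+1]<thr
    n,l,st,c=cv2.connectedComponentsWithStats(m); 
    i=1+np.argmin(np.linalg.norm(c[1:]-[u,v],axis=1)); return c[i],st[i,4]
E
python3 - <<'E'
from h import *
T,S=load("top"),load("scene")
zt=lambda u,v:(210+u/3.7-.36,140+v/3.7-.36); zs=lambda u,v:(235+u/3.7-.36,165+v/3.7-.36)
for n,a,b in(("large",(677,271),(79,76)),("hubtop",(496,272),(272,87)),("button",(85,265),(716,92)),
  ("tip",(506,138),(275,215)),("ra",(628,157),(134,190)),("rb",(444,107),(350,222)),("rc",(349,182),(448,148))):
    p,e=tri(T,zt(*a),S,zs(*b)); print(n,p.round(4),"gap",e.round(4))
for n,q,w in(("large",zt(677,271),5),("button",zt(85,265),6)): print(n,"blob",blob(T,q,50,w),q)
# plate
f=T["frame"].astype(int); hsv=cv2.cvtColor(T["frame"],cv2.COLOR_RGB2HSV)
m=((hsv[...,2]<115)).astype(np.uint8); m[:140]=0;m[260:]=0;m[:,:280]=0;m[:,415:]=0
c=max(cv2.findContours(m,0,2)[0],key=cv2.contourArea)
P=np.array([plane(T,q[0],.05)[:2] for q in c],np.float32)
rc=cv2.minAreaRect(P); B=cv2.boxPoints(rc); print("rect",rc,B.round(4).tolist())
# unit x axis from box: edge of 0.22 roughly +x
ed=B[1]-B[0]; e2=B[2]-B[1]; x=ed if abs(np.linalg.norm(ed)-.22)<abs(np.linalg.norm(e2)-.22) else e2
x=x/np.linalg.norm(x); x=x if x[0]>0 else -x
piv=np.array(rc[0])-.05*x; th=np.arctan2(x[1],x[0]); print("pivot",piv,"yaw",np.degrees(th))
for a in(-1.3,-.58,.58,1.3): print(a,(piv+.135*np.array([np.cos(th+a),np.sin(th+a)])).round(4))
b=((f[...,0]>f[...,2]+50)&(f[...,0]>90)).astype(np.uint8); b[:170]=0;b[212:]=0;b[:,:338]=0;b[:,355:]=0
v,u=np.nonzero(b); Q=np.array([plane(T,q,.084)[:2] for q in zip(u,v)])
l=cv2.fitLine(Q.astype(np.float32),cv2.DIST_L2,0,.01,.01).ravel(); l=l if l[0]>0 else -l
print("brass",len(Q),l,"abs angle",np.degrees(np.arctan2(l[1],l[0])),"far end",Q[Q[:,0].argmax()])
E
```

```text
large [ 0.4903 -0.135   0.1118] gap 0.0012
hubtop [ 4.886e-01 -1.000e-04  8.750e-02] gap 0.0001
button [0.4904 0.3257 0.0578] gap 0.0005
tip [ 0.5947 -0.0062  0.0757] gap 0.0016
ra [ 0.579  -0.1     0.0919] gap 0.0013
rb [0.6162 0.0427 0.0906] gap 0.0012
rc [0.5565 0.1159 0.0903] gap 0.0021
large blob (array([392.73684211, 212.60526316]), np.int32(38)) (392.61297297297295, 212.88324324324321)
button blob (array([232.44117647, 211.35294118]), np.int32(102)) (232.61297297297295, 211.2616216216216)
rect ((0.5364410877227783, -0.014310866594314575), (0.3138766586780548, 0.22401162981987), 75.3643798828125) [[0.38839998841285706, -0.1378999948501587], [0.6051999926567078, -0.19449999928474426], [0.684499979019165, 0.10920000076293945], [0.4677000045776367, 0.16580000519752502]]
pivot [ 0.48806347 -0.00167732] yaw -14.635617
-1.3 [ 0.4901 -0.1367]
-0.58 [ 0.5786 -0.1018]
0.58 [0.616  0.0414]
1.3 [0.5559 0.1151]
brass 56 [ 0.9981542  -0.06073037  0.5506808  -0.00426663] abs angle -3.4817362 far end [ 0.59332902 -0.0083607 ]
```

Measurements agree with the given sizes: large resistor at -1.30 rad from unit axis, 135 mm from the pivot. The arm has to go from about -3.4° to about -89.3° in world. I'll push clockwise with closed fingers, turning the tool along the arc.

```bash
cat >> h.py <<'E'
PIV=np.array([.4883,-.0011]); LARGE=np.array([.4902,-.1360])
def finger(phi,d,r_=.065,z=.061):
    "TCP pose: finger beside the arm at angle phi (deg), d to its left"
    a=np.radians(phi); e=np.array([np.cos(a),np.sin(a)]); n=np.array([-e[1],e[0]])
    return [*(PIV+r_*e+d*n),z+.182],[180,0,phi+90]
E
python3 - <<'E'
from h import *
from station import r
goal=np.degrees(np.arctan2(*(LARGE-PIV)[::-1])); print("goal",goal)
print([r.inverse_kinematics(*finger(p,.019)) is not None for p in(-3,-45,goal)])
r.grab(5)
p,o=finger(-3.4,.036); r.reach([p[0],p[1],.36],o); r.servo_line(p)
s=r.sense(); print(s["clock"],s["tcp_pos"],p,s["orientation"],s["opening"],s["contact_force"])
for phi in np.linspace(-3.4,goal+.5,12):
    p,o=finger(phi,.019); r.servo_line(p,o,speed=.06); s=r.sense(); print(round(phi,1),s["clock"].__round__(2),(s["tcp_pos"]-p).round(4),s["contact_force"].round(1))
p,o=finger(goal+.5,.045); r.servo_line(p); r.servo_line([p[0],p[1],.36])
r.reach([.45,.25,.4],[180,0,90])
for n in("top","scene"):
    s=r.snapshot(n); np.savez(n+"1.npz",**s); cv2.imwrite(f"pics/{n}1.png",s["frame"][:,:,::-1])
a=cv2.imread("pics/top1.png")[140:260,210:420]
cv2.imwrite("pics/top1z.png",cv2.convertScaleAbs(cv2.resize(a,None,fx=3.7,fy=3.7,interpolation=cv2.INTER_CUBIC),alpha=1.6))
print(r.sense()["clock"])
E
```

```text
goal -89.19307054489762
[True, True, True]
4.9833 [0.5556583  0.03089998 0.24423347] [np.float64(0.5553206182637794), np.float64(0.03098171952281804), 0.243] [ 1.79892239e+02 -5.96699317e-03  8.65922660e+01] 0.000319626606241547 [ 0.9302149  -0.86989511  0.70471917]
-3.4 5.42 [ 0.     -0.0006  0.0004] [-0.3 -0.  -0.1]
-11.2 5.72 [-0.0001  0.     -0.    ] [0.6 1.5 0.6]
-18.9 6.02 [-0.0001  0.0002 -0.0002] [0.4 1.7 1.2]
-26.7 6.32 [-0.0001  0.0002 -0.0002] [-0.1  2.5  0.1]
-34.4 6.62 [-0.      0.0001 -0.0002] [-0.7  0.9 -0.5]
-42.2 6.92 [ 0.      0.     -0.0001] [ 0.4  1.3 -0.7]
-49.9 7.22 [0. 0. 0.] [ 0.5  1.4 -0.2]
-57.7 7.52 [0.0001 0.     0.0001] [ 0.4  1.5 -0. ]
-65.4 7.82 [0.0001 0.     0.0001] [ 0.8  1.1 -0.2]
-73.2 8.12 [ 0.0001 -0.      0.0002] [0.6 0.8 0.2]
-80.9 8.42 [0.0001 0.     0.0001] [1.  1.8 1.3]
-88.7 8.72 [ 0.0001 -0.      0.0001] [0.5 0.4 0.4]
11.3167
```

View pics/top1z.png

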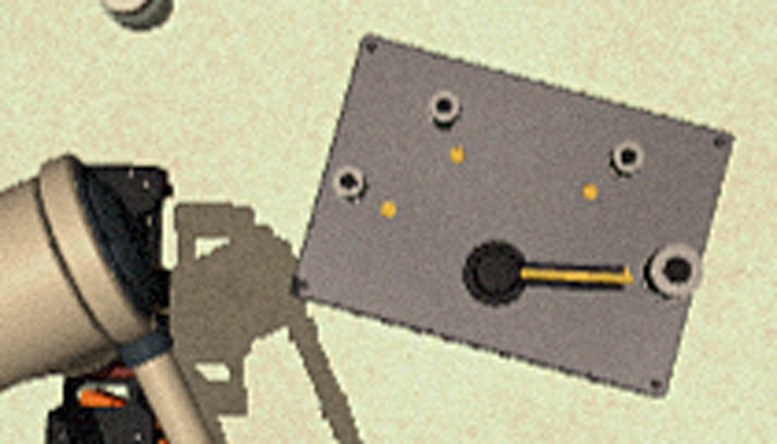

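The bar now runs from the hub (496,272) to (628,276), with the resistor at (677,271). I'll put a number on the pointing error before pressing.

```bash
python3 - <<'E'
from h import *
for n,(v0,v1,u0,u1) in(("top",(205,220,340,377)),("scene",(165,225,255,310))):
    T=dict(np.load(n+"1.npz")); f=T["frame"].astype(int)
    b=((f[...,0]>f[...,2]+40)&(f[...,0]>80)).astype(np.uint8); k=np.zeros_like(b);k[v0:v1,u0:u1]=b[v0:v1,u0:u1]
    nn,l,st,c=cv2.connectedComponentsWithStats(k); i=1+st[1:,4].argmax(); v,u=np.nonzero(l==i)
    Q=np.array([plane(T,q,.084)[:2] for q in zip(u,v)]); Q=Q[np.abs(Q[:,1]+.055)<.035]
    L=cv2.fitLine(Q.astype(np.float32),cv2.DIST_L2,0,.01,.01).ravel(); d=L[:2]*(-np.sign(L[1])); 
    w=LARGE-PIV; print(n,len(Q),"angle",np.degrees(np.arctan2(d[1],d[0])),"line at",L[2:],"miss by angle",d[0]*w[1]-d[1]*w[0],
      "angle pivot->centroid",np.degrees(np.arctan2(*(L[2:]-PIV)[::-1])))
E
```

```text
top 57 angle -92.125305 line at [ 0.48748535 -0.05609631] miss by angle 0.006901487695053233 angle pivot->centroid -90.84865037340391
scene 57 angle -93.16773 line at [ 0.48630968 -0.05722659] miss by angle 0.009351573223248137 angle pivot->centroid -92.03093272222934
```

The arm overshot by about 2.5° (a miss of 4–9 mm), which suggests the finger is effectively about 3.7 mm thicker than assumed. That is inside tolerance but not by much, so I'll nudge it back from the other side and re-measure.

```bash
cat > nudge.py <<'E'
from h import *
from station import r
import sys
phi,d=map(float,sys.argv[1:3])
p,o=finger(phi,d-.02); r.reach([p[0],p[1],.36],o); r.servo_line(p); q,_=finger(phi,d); r.servo_line(q,speed=.03); print(r.sense()["contact_force"].round(1))
r.servo_line(p); r.servo_line([p[0],p[1],.36]); r.reach([.45,.25,.4],[180,0,90])
T=r.snapshot("top"); S=r.snapshot("scene")
for T,(v0,v1,u0,u1) in((T,(205,220,340,377)),(S,(165,225,255,310))):
    f=T["frame"].astype(int); b=((f[...,0]>f[...,2]+40)&(f[...,0]>80)).astype(np.uint8); k=np.zeros_like(b);k[v0:v1,u0:u1]=b[v0:v1,u0:u1]
    nn,l,st,c=cv2.connectedComponentsWithStats(k); i=1+st[1:,4].argmax(); v,u=np.nonzero(l==i)
    Q=np.array([plane(T,q,.084)[:2] for q in zip(u,v)]); Q=Q[np.abs(Q[:,1]+.055)<.035]
    L=cv2.fitLine(Q.astype(np.float32),cv2.DIST_L2,0,.01,.01).ravel(); d=L[:2]*(-np.sign(L[1]))
    print(len(Q),"angle",np.degrees(np.arctan2(d[1],d[0])),"pivot->centroid",np.degrees(np.arctan2(*(L[2:]-PIV)[::-1])),"clock",r.sense()["clock"])
E
python3 nudge.py -89.2 -.0227
```

```text
[ 0.2  0.2 -0.5]
57 angle -92.125305 pivot->centroid -90.84865037340391 clock 16.8167
56 angle -93.4647 pivot->centroid -92.10435055697523 clock 16.8167
```

```bash
python3 nudge.py -89.2 -.019
```

```text
[ 0.6 -0.6 -0.3]
66 angle -90.54079 pivot->centroid -88.43846496988324 clock 22.3167
57 angle -89.89389 pivot->centroid -89.83894022992672 clock 22.3167
```

The arm is now at about -89.8° against a goal of -89.2°, a miss of under 3 mm. On to the button.

```bash
python3 - <<'E'
from h import *
from station import r
T=load("top"); b=plane(T,(232.44,211.35),.062)[:2]; print(b)
b=(b+[.4904,.3257])/2
r.reach([*b,.30],[180,0,90]); r.servo_line([*b,.247],speed=.08)
f0=r.sense()["contact_force"][2]
for z in(.243,.241,.239,.238,.237,.236,.235):
    r.servo_line([*b,z],speed=.02); r.wait(.1); s=r.sense(); f=s["contact_force"][2]-f0; print(z,s["tcp_pos"][2].round(4),f.round(1))
    if f>9: break
r.wait(.2); r.servo_line([*b,.30],speed=.08); r.servo_line([*b,.40]); r.wait(.3)
for n in("top","scene"):
    s=r.snapshot(n); cv2.imwrite(f"pics/{n}2.png",s["frame"][:,:,::-1])
print(r.sense()["clock"])
E
```

```text
[0.48986457 0.32495971]
0.243 0.2436 2.9
0.241 0.2414 4.2
0.239 0.2393 4.7
0.238 0.2383 5.7
0.237 0.2383 9.6
27.925
```

View pics/scene2.png

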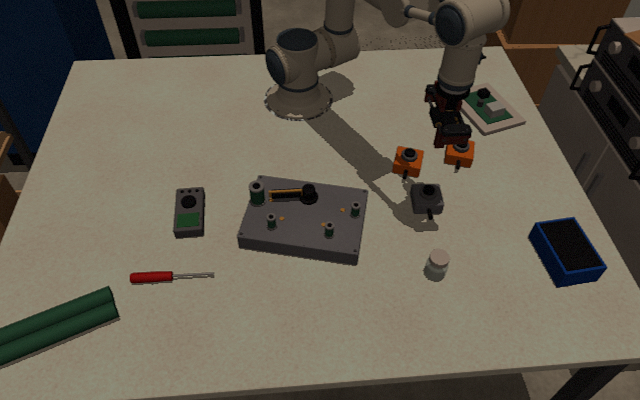

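The button bottomed out: the force rose to 9.6 N with the TCP stopped at 0.2383 m, about 6 mm in. The picture shows the arm still aimed at the large resistor (270–310,194 towards 257,190) and the gripper well clear of everything.

```bash
python3 -c "
from station import r
print(r.hand_in())"
```

```text
the job is handed in; nothing more can be done
None
```

I set the selector arm on the large resistor (last measured miss under 3 mm, 12 mm allowed), pressed the button fully in, backed clear of it, and handed the job in at about 28 s. The hand-in call gave no verdict.

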